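Let the centrepiece stand down by its pawl

TASK

Let down the crank-up display stand that carries the pot of red berries: lift its pawl by the orange tab and keep it lifted while the crank turns back slowly under the load, until the tray is fully down, then put the pawl back down on the ratchet wheel and let go. The other stand, with the white candles, must stay up.

Things in the scene. Friction and masses are not known exactly. Their poses are not given: they have to be found in the camera images.
- red_tab (a point): Grasp point on the berry stand's upright orange pawl tab: 26 mm along x, 12 thick along y, 46 high (20 above, 26 below this point, on a 14 mm wide bar); about 175 mm above the table when down. Axes turn with the pawl; when down, z is up. y: the level pivot axis; pinch along y from above, the tab turns between the fingers. Pivot: 113 mm along -x and 34 along -z from here, so the tab lifts up and back.
- red_pawl (a joint): Angle of that pawl, rad: 0 = fully down between two teeth of the 100 mm steel ratchet wheel; it grows as the tab is lifted on its arc, stop at 0.6; clear of the teeth from 0.2. A light spring (about 2 N at the tab, a little more under load) returns it when let go.
- red_crank (a joint): Crank and wheel of the berry stand, rad: 0 = tray fully down (stop); starts at 3.1. The tray sinks 30 mm per rad. Pawl down: turns back at most to the next tooth (0.52 rad). Pawl up: the load turns it back, damped, at 0.25 to 0.5 rad/s. Axle 85 mm above the table; the crank sweeps up to 151 mm, 25 to 60 mm beside the wheel along +y. Mast and 140 mm tray with the pot: 170 mm along -y.
- white_tray (a point): Centre of the top of the 140 mm round tray of the other stand, of the same make, with three white candles up to 93 mm high on it (the berries on their own tray reach 120 mm above it); 146 mm above the table when fully down, about 225 mm at the start (the berry tray about 240 mm). Its own pawl's orange tab lies about 170 mm along y and 43 mm along x from here; z is up.

How it is judged:
On the way, in this order (a step that is already met when the one before it is completed fails the run):
1. the pawl of the berry stand is lifted clear of the teeth while the tray is still up (value of joint red_pawl above 0.17 rad and value of joint red_crank above 1 rad), for 0.2 s.
2. the crank has turned back and the tray is fully down (value of joint red_crank below 0.15 rad), for 0.2 s.
At the end, for the whole second after the job is handed in: The tray of the berry stand is fully down (crank within 0.15 rad of its stop), its pawl is back down between the teeth (under 0.1 rad) and released, and the tray of the candle stand is still up, within 25 mm of where it started (value of joint red_crank below 0.15 rad and value of joint red_pawl below 0.1 rad and distance of white_tray from where it was at the start of the episode below 0.025 m); the robot touches nothing.
It fails at once if the stand with the white candles is let down (its tray moves by more than 25 mm) (distance of white_tray from where it was at the start of the episode above 0.025 m).
It also fails if it takes over 58 s, if anything falls off the work surface, if the arm or the gripper's body presses on something with over 40 N, if the wrist force passes 120 N, or if a joint passes its speed limit or range.

ROBOT

A 6-joint arm with a two-finger parallel gripper is mounted at the origin on the work surface. World frame = base frame: x ahead of the robot, y to its left, z up, the work surface at z = 0. Lengths are in m, angles in rad, forces in N, time in s.
With the tool pointing down it reaches from about 0.375 to 0.9 m from the base axis. Payload 3.1 kg.
Tool frame: the origin (TCP) lies midway between the tips of the shut fingers; the grasp point (between the pads) lies 19 mm behind it (pinch_z is the distance from the TCP to the grasp point, in m); z points along the fingers, y is the line along which they close (so a half turn about z gives the same grasp; the last joint's range is limited). The gripper opens to 85 mm and grips with 20 to 120 N. Pads are 22 mm wide; open, the fingers measure 114 mm over their backs; the gripper's body (76 mm by 85 mm) begins 54 mm behind the grasp point. The pads swing forward as they close: fully open they stand 13 mm farther back than shut.
Start: joints at [-1.452, 0.527, 1.433, -0, 1.181, -0.178], TCP at [0.183, -0.598, 0.193] pointing down, gripper open.
Joint ranges: [-3.08, 3.08], [-0.75, 2.2], [0.22, 2.44], [-1.43, 4.57], [0, 2.65], [-2.85, 2.85]. Speed limits (rad/s): [2.79, 2.79, 3.14, 3.14, 3.14, 3.14].

INTERFACE

Orientations are given as a unit quaternion [x, y, z, w].
In Python, from station import sense, snapshot, camera_params, sign_off, pinch_z gives the robot as it stands. The module is installed in compiled form; this text tells all that it offers.
- The arm moves only by the shell command python3 -m handwheel 'ROWS' [FORCE]. ROWS is JSON, a list that holds one entry, the list of rows, each a list of 7 numbers: the turn, a rotation vector about the tool's x, y, z in degrees, then the shift along the tool's x, y, z in m, then the opening, from 0 (shut) to 1 (fully open). A call has 1 to 20 rows; each row shifts and turns the commanded pose from where the row before left it, along the tool's axes as they then stand; what a row does not reach is not made up. A row lasts 1/8 s, in which the tool goes at most 62.5 mm and 10.7 degrees, less where a joint would pass 70% of its speed; a pose out of reach is approached as far as the arm can. A call with a gripper value outside its range is refused whole. The fingers move at their own pace and stop on an object; FORCE is the grip in N (left out, the last holds). Time passes only in rows, so rows that do not move let the fingers close. It gives the time, the measured TCP pose, the force, the opening and the grip force at its end, in the units of the state.
- sense(): the state, without advancing time (a new reading comes with each control period).
- snapshot(name): name is "side" or "top"; returns the picture (400x640x3 uint8, red, green, blue); there is no depth.
- camera_params(name): a dict with "fx", "fy", "cx", "cy" (pixels), "world_to_cam" (4x4, takes a point from world to camera coordinates). Camera axes: x right, y down, z forward; pixel columns grow to the right and rows downward; lengths in m; the calibration is good to about 2 mm. A picture is of the moment at which its call begins. camera_params takes no time and is no camera call.
- sign_off(): hands the job in; it is judged then, once.
The state is a dict: "t": time; "q": joint angles; "qd": joint speeds; "tau": joint torques, N m; "tcp_pos": TCP position; "tool_rot": TCP orientation; "force": force on the tool from outside, world axes, zero at the start; "ft_torque": the same for the moment, N m; "finger_gap": opening from 0.0 (shut) to 1.0 (fully open); "gripper_force": force on a finger pad.
Only numpy, scipy, OpenCV 4.12 (cv2) and the standard library are available. Lean on these libraries where they do the work, as an engineer would, in place of code of your own. Each camera call takes 0.05 s, during which the arm holds its last target. There are 200 camera calls.

## Working session

There is one attempt and no reset: what is moved stays moved. The work goes in short steps, Python scripts to look and compute and a shell command to move; the robot and the scene stay as the last step left them, time stands still between calls to the robot, and variables do not carry over. Pictures are saved under pics/ and viewed, at most 10 in all, crops included, and the job is handed in when it is done.

```bash
mkdir -p pics
python3 - <<'E'
from station import *
import cv2,numpy as np
s=sense();print(s['t'],s['tcp_pos'],s['tool_rot'],pinch_z if not callable(pinch_z) else pinch_z())
for n in('side','top'):
    im=snapshot(n);cv2.imwrite(f'pics/{n}0.png',im[:,:,::-1]);p=camera_params(n);print(n,p['fx'],p['cx'],p['cy'],np.round(np.linalg.inv(p['world_to_cam']),3).tolist())
E
```

```text
0.0 [ 0.18272444 -0.59685169  0.19194179] [ 9.89008745e-01  1.47853024e-01  4.58150729e-05 -1.08771885e-03] 0.0187
side 381.85757194747566 324.48696802464485 201.72594136984063 [[-0.992, -0.084, 0.098, 0.399], [-0.127, 0.514, -0.849, 0.786], [0.021, -0.854, -0.52, 0.668], [0.0, 0.0, 0.0, 1.0]]
top 447.6596072122605 316.6664503120478 194.82284249290578 [[0.006, -0.999, 0.054, 0.441], [-1.0, -0.005, 0.01, 0.0], [-0.01, -0.054, -0.999, 1.281], [0.0, 0.0, 0.0, 1.0]]
```

View pics/side0.png

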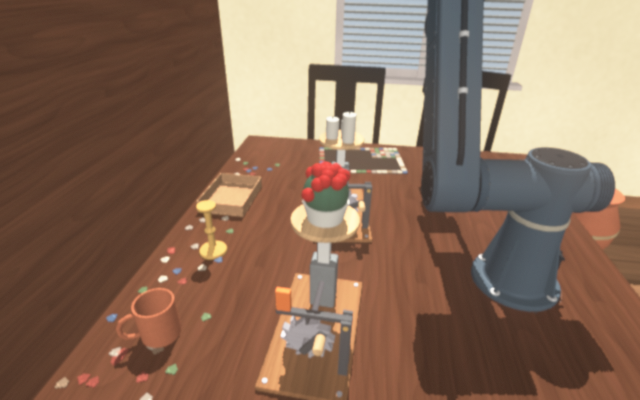

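View pics/top0.png

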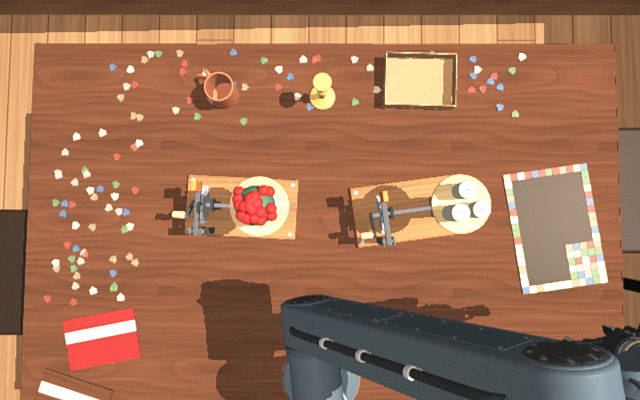

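The side view shows the berry stand in front, with its tab at about (283,298) and its crank grip at (319,345). In the top view the berry stand is on the left, tab at about (195,185), and the candle stand is on the right. Next I'll triangulate the tab.

```bash
cat > h.py <<'E'
from station import *
import cv2,numpy as np
def ray(n,u,v):
    p=camera_params(n);M=np.linalg.inv(p['world_to_cam'])
    d=M[:3,:3]@np.array([(u-p['cx'])/p['fx'],(v-p['cy'])/p['fy'],1]);return M[:3,3],d/np.linalg.norm(d)
def plane(n,u,v,z):
    o,d=ray(n,u,v);return o+d*(z-o[2])/d[2]
def tri(a,b):
    (o1,d1),(o2,d2)=ray('side',*a),ray('top',*b)
    s=np.linalg.lstsq(np.c_[d1,-d2],o2-o1,rcond=None)[0];A,B=o1+s[0]*d1,o2+s[1]*d2
    return (A+B)/2,np.linalg.norm(A-B)
def orange(im,box):
    x0,y0,x1,y1=box;h=cv2.cvtColor(im,cv2.COLOR_RGB2HSV)[y0:y1,x0:x1]
    m=cv2.inRange(h,(8,190,150),(20,255,255))
    n,l,st,c=cv2.connectedComponentsWithStats(m)
    return [(st[i].tolist()+0*np.array(1) if 0 else (st[i][:2]+[x0,y0]).tolist()+st[i][2:].tolist(),np.round(c[i]+[x0,y0],1).tolist()) for i in range(1,n) if st[i][4]>8]
E
python3 - <<'E'
from h import *
S=cv2.imread('pics/side0.png');T=cv2.imread('pics/top0.png')
print(orange(S[:,:,::-1].copy(),(250,270,380,360)));print(orange(T[:,:,::-1].copy(),(170,165,310,250)))
a=cv2.resize(S[270:400,250:380],None,fx=4,fy=4,interpolation=2);b=cv2.resize(T[165:250,160:225],None,fx=4,fy=4,interpolation=2)
b=cv2.copyMakeBorder(b,0,520-340,0,0,0);cv2.imwrite('pics/c.png',np.hstack([a,b]))
for c in[(189,175),(298,180),(296,239),(186,237)]:print(plane('top',*c,0.02))
E
```

```text
[]
[]
[0.5632506  0.37547929 0.02      ]
[0.55054032 0.0662054  0.02      ]
[0.384393   0.07049351 0.02      ]
[0.38807854 0.38025199 0.02      ]
```

View pics/c.png

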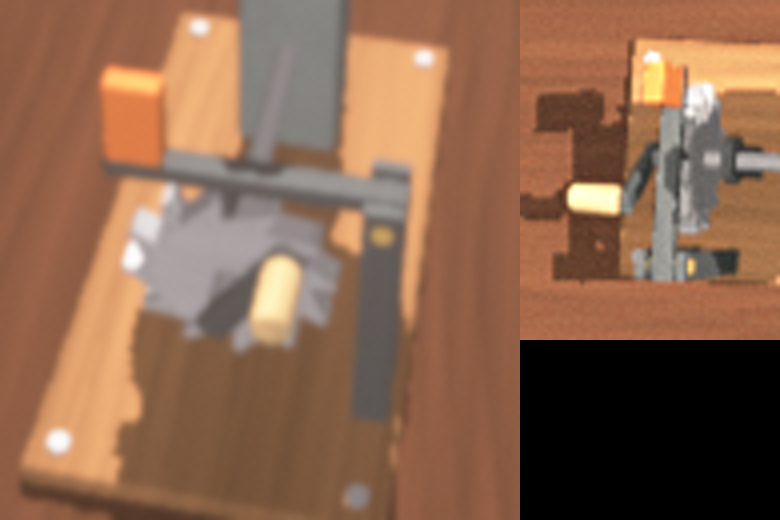

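The crop shows the tab's top face in the top view at about (193,185), with its darker -y face to the right. In the side view, the front top edge is at about (283.8,289). The stand's axes lie roughly along the world axes.

Run:
```python
from h import *
S=cv2.imread('pics/side0.png');T=cv2.imread('pics/top0.png')
for I,b in((S,(270,280,300,316)),(T,(188,178,204,194))):
    x0,y0,x1,y1=b;h=cv2.cvtColor(I,cv2.COLOR_BGR2HSV)[y0:y1,x0:x1]
    print(h[:,:,0][::3,::2]);print(h[:,:,1][::3,::2]);print(h[:,:,2][::3,::2])
for f,g in[((283.75,289.2),(190.75,185)),((283.4,288),(193.2,185))]:
    print(tri(f,g))
print(plane('top',193.2,185,.195),plane('top',190.75,185,.195),plane('side',283.3,299,.17))
```

```text
[[10 10 10 10 10 10 10 10 10 10 10 11 13 14 13]
 [10 10 10 10 10 10 10 10 10 10 10 13 14 14 14]
 [ 9 10 10 10 10 10 10 10 10 10 12 13 14 14 14]
 [10 10 10 14 19 19 19 19 17 16 14 14 14 14 14]
 [10 10 10 11 12 13 14 15 16 17 12 13 13 14 14]
 [10  9 10 10 11 11 11 11 11 10 11 13 14 14 15]
 [10 10 10 10 11 10 10 11 11 10 11 13 14 14 14]
 [10 10 10 10 10 10 10 11 10 10 11 13 14 14 14]
 [10 10 10 11 11 11 10 10 10 10 11 13 15 14 14]
 [10 10 10 10 10 10 10 10 10 10 10 12 12 12 12]
 [10 10 10  9  9 10 10 10 10 10  9  9 11 13 11]
 [10 10  9 10  9  9 11 11  9 10  9  8 11  9 11]]
[[134 134 133 133 131 133 132 132 132 130 132 131 130 127 126]
 [133 133 132 130 132 133 132 130 132 130 132 133 129 129 129]
 [133 133 132 147 155 150 143 140 136 135 134 131 128 129 127]
 [131 132 141 151 136 136 135 137 141 145 144 129 128 129 127]
 [132 131 146 167 164 158 154 150 144 143 159 132 130 128 125]
 [132 133 141 170 171 172 172 171 171 171 156 133 130 125 124]
 [131 132 140 168 173 172 172 173 172 172 160 136 128 125 126]
 [132 135 136 166 172 172 172 172 172 173 160 135 125 125 126]
 [132 133 136 166 1
[... 1188 characters left out ...]
 48  40  13]]
[[141 137   1  35 134 132 130 128]
 [139 134 148 130 172 153 136 133]
 [136 130 140 134 169 179 162 134]
 [131 144 136 132 176 177 137  12]
 [142 151 170 175 184 186 107   6]
 [143 135 142 138   9   8  11   9]]
[[174 244 253 251 245 246 246 247]
 [236 250 255 255 252 251 227 245]
 [254 252 255 255 254 246 237 249]
 [255 246 255 255 252 246 225 234]
 [233 221 255 255 244 251 196 249]
 [159 166 162 161 149 163 134 249]]
(array([0.52058751, 0.31736384, 0.19857351]), np.float64(0.002023004507470178))
(array([0.52160122, 0.31221881, 0.19618931]), np.float64(0.000396869017407631))
[0.5218864  0.31259554 0.195     ] [0.52185646 0.3185865  0.195     ] [0.52245993 0.31249612 0.17      ]
```

```bash
python3 -m handwheel '[[[0,0,9.3,0,0,-0.06,0.6],[0,0,9.3,0,0,-0.06,0.6],[0,0,0,0,0,-0.06,0.6],[0,0,0,0,0,-0.06,0.6],[0,0,0,0,0,-0.06,0.6],[0,0,0,0.052,-0.034,0,0.6],[0,0,0,0.052,-0.034,0,0.6],[0,0,0,0.052,-0.034,0,0.6],[0,0,0,0.052,-0.034,0,0.6],[0,0,0,0.052,-0.034,0,0.6],[0,0,0,0.052,-0.034,0,0.6],[0,0,0,0,0,0,0.6]]]'
```

```text
t: 1.6
tcp_pos: [0.5037, -0.399, 0.4916]
tool_rot: [1.0, -0.01, -0.0, -0.001]
force: [-1.2, -1.3, 0.6]
finger_gap: 0.598
gripper_force: 0.0
```

```bash
python3 -m handwheel '[[[0,0,0,0,-0.059,0,0.6],[0,0,0,0,-0.059,0,0.6],[0,0,0,0,-0.059,0,0.6],[0,0,0,0,-0.059,0,0.6],[0,0,0,0,-0.059,0,0.6],[0,0,0,0,-0.059,0,0.6],[0,0,0,0,-0.059,0,0.6],[0,0,0,0,-0.059,0,0.6],[0,0,0,0,-0.059,0,0.6],[0,0,0,0,-0.059,0,0.6],[0,0,0,0,-0.059,0,0.6],[0,0,0,0.002,-0.059,0,0.6],[0,0,0,0,0,0.04,0.6],[0,0,0,0,0,0.04,0.6],[0,0,0,0,0,0.04,0.6],[0,0,0,0,0,0.04,0.6],[0,0,0,0,0,0.04,0.6],[0,0,0,0,0,0,0.6]]]'
python3 - <<'E'
from h import *
print(sense()['q'])
for n in('side','top'):cv2.imwrite(f'pics/{n}1.png',snapshot(n)[:,:,::-1])
E
```

```text
t: 3.85
tcp_pos: [0.5198, 0.3033, 0.2893]
tool_rot: [1.0, -0.014, -0.004, 0.002]
force: [-0.1, -0.2, 1.0]
finger_gap: 0.601
gripper_force: 0.0
[ 3.42881303e-01  4.08071769e-01  1.36254907e+00 -3.93490099e-04
  1.38020694e+00  1.94274200e+00]
```

View pics/side1.png

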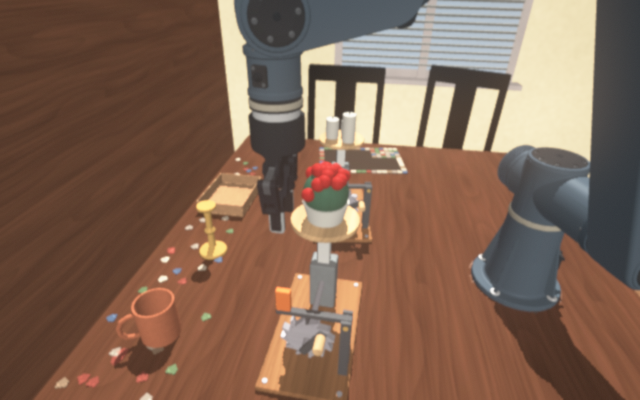

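The side view shows the gripper straight above the tab, clear of the pot. The next move corrects y by 9 mm and descends.

```bash
python3 -m handwheel '[[[0,0,0,0.002,-0.009,0.02,0.6],[0,0,0,0,0,0.03,0.6],[0,0,0,0,0,0.03,0.6],[0,0,0,0,0,0.025,0.6],[0,0,0,0,0,0.015,0.6],[0,0,0,0,0,0.01,0.6],[0,0,0,0,0,0,0.6],[0,0,0,0,0,0,0.6]]]'
python3 - <<'E'
from h import *
I=[cv2.resize(snapshot(n)[y:y+100,x:x+100,::-1],None,fx=4,fy=4,interpolation=2) for n,x,y in(('side',235,230),('top',150,130))]
cv2.imwrite('pics/g2.png',np.hstack(I))
E
```

```text
t: 4.95
tcp_pos: [0.5251, 0.3145, 0.164]
tool_rot: [1.0, -0.014, 0.001, -0.0]
force: [0.5, 0.0, 0.1]
finger_gap: 0.6
gripper_force: 0.0
```

View pics/g2.png

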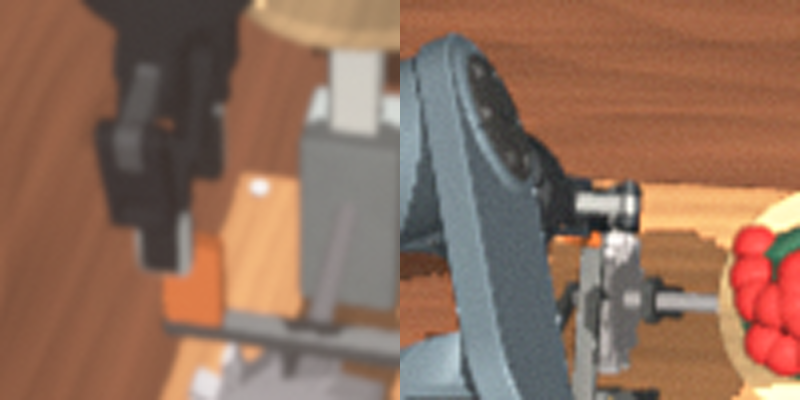

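Run:
```python
from h import *
def yp(u,v,y):
    o,d=ray('side',u,v);return o+d*(y-o[1])/d[1]
print('tip',yp(235+165/4,230+271/4,.342));print('tabTL',yp(276,291,.318),'tabTR',yp(290.5,290.5,.318),'BL',yp(276.2,309.5,.318),'BR',yp(290,310.5,.318))
```

```text
tip [0.52660244 0.342      0.2020843 ]
tabTL [0.53320207 0.318      0.19302795] tabTR [0.5076949  0.318      0.19790392] BL [0.53493782 0.318      0.14774626] BR [0.5098695  0.318      0.14918215]
```

```bash
python3 -m handwheel '[[[0,0,0,-0.003,0.002,0.004,0.4],[0,0,0,0,0,0.004,0.3],[0,0,0,0,0,0,0.3],[0,0,0,0,0,0,0.3]]]'
python3 - <<'E'
from h import *
p=camera_params('side')
for P in([.522,.354,.172],[.522,.335,.160],[.522,.335,.172],[.522,.335,.19]):
    c=p['world_to_cam']@np.array(P+[1]);u=[p['fx']*c[0]/c[2]+p['cx'],p['fy']*c[1]/c[2]+p['cy']];print(P,np.round(u,1),'crop',(u[0]-235)*4,(u[1]-230)*4)
I=[cv2.resize(snapshot(n)[y:y+100,x:x+100,::-1],None,fx=4,fy=4,interpolation=2) for n,x,y in(('side',235,230),('top',150,130))]
cv2.imwrite('pics/g3.png',np.hstack(I))
E
```

```text
t: 5.55
tcp_pos: [0.5213, 0.3123, 0.1548]
tool_rot: [1.0, -0.014, -0.0, 0.0]
force: [-0.3, 0.3, 0.7]
finger_gap: 0.3
gripper_force: 0.0
[0.522, 0.354, 0.172] [278.1 316.3] crop 172.3233964533706 345.3673342000193
[0.522, 0.335, 0.16] [280.9 312.7] crop 183.6555990217778 330.93390209183326
[0.522, 0.335, 0.172] [280.6 307.8] crop 182.56780569671764 311.1892446219101
[0.522, 0.335, 0.19] [280.2 300.2] crop 180.89653236540425 280.8537767483833
```

View pics/g3.png

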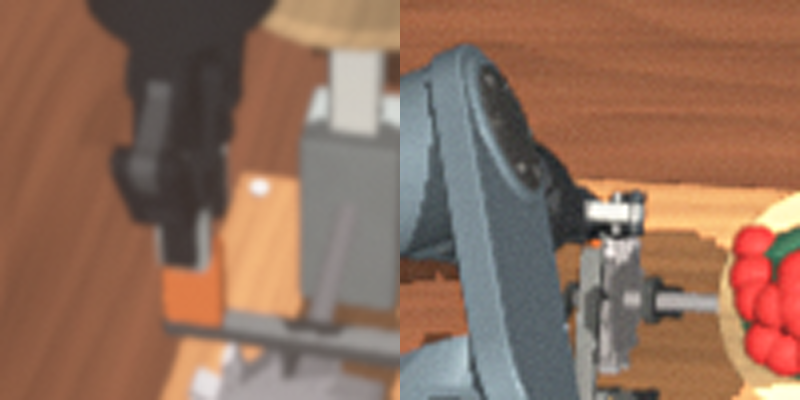

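Run:
```python
from h import *
p=camera_params('side')
for P in([.52,.335,.297],[.52,.343,.297],[.52,.27,.297],[.522,.303,.163],[.522,.285,.155],[.522,.285,.163],[.522,.299,.163]):
    c=p['world_to_cam']@np.array(P+[1]);print(P,np.round([p['fx']*c[0]/c[2]+p['cx'],p['fy']*c[1]/c[2]+p['cy']],1))
s=sense();print(s['q'])
```

```text
[0.52, 0.335, 0.297] [278.7 250.3]
[0.52, 0.343, 0.297] [277.5 253.5]
[0.52, 0.27, 0.297] [287.6 226.3]
[0.522, 0.303, 0.163] [284.8 298. ]
[0.522, 0.285, 0.155] [287.1 294. ]
[0.522, 0.285, 0.163] [287.  290.8]
[0.522, 0.299, 0.163] [285.3 296.4]
[ 3.56046346e-01  5.48308335e-01  1.51564359e+00 -1.70012639e-06
  1.07741788e+00  1.95469481e+00]
```

The finger is centred on the tab but looks higher in the image than its reported pose. I'll test with a light close: it should stop at about 0.14 if the tab is between the pads.

```bash
python3 -m handwheel '[[[0,0,0,0,0,0,0.1],[0,0,0,0,0,0,0.05],[0,0,0,0,0,0,0.0],[0,0,0,0,0,0,0.0]]]' 25
python3 - <<'E'
from h import *
I=[cv2.resize(snapshot(n)[y:y+100,x:x+100,::-1],None,fx=4,fy=4,interpolation=2) for n,x,y in(('side',235,230),('top',150,130))]
cv2.imwrite('pics/g4.png',np.hstack(I))
E
```

```text
t: 6.15
tcp_pos: [0.5216, 0.3142, 0.1552]
tool_rot: [1.0, -0.014, 0.001, -0.002]
force: [1.0, 6.0, -1.5]
finger_gap: 0.117
gripper_force: 24.5
```

View pics/g4.png

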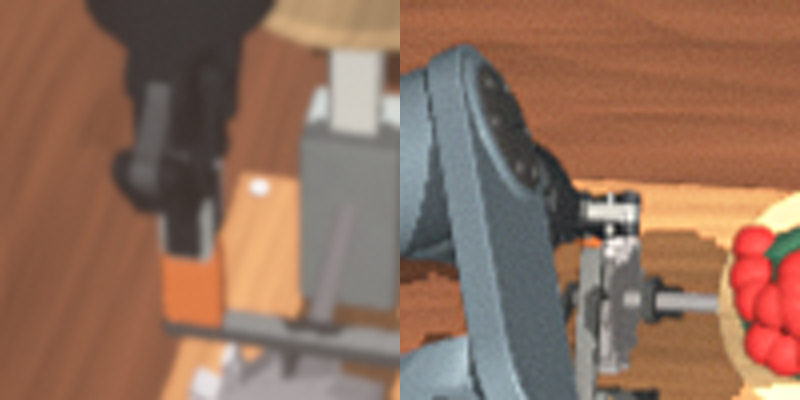

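The gap stopped at 0.117 with 24.5 N, so the tab is held, though the finger seems to cover only its upper part. I'll reopen, drop 5 mm and shift 2 mm in +y, then grip again more firmly.

```bash
python3 -m handwheel '[[[0,0,0,0,0,0,0.35],[0,0,0,0,-0.003,0,0.35],[0,0,0,0,0,0.005,0.35],[0,0,0,0,0,0,0.1],[0,0,0,0,0,0,0.0],[0,0,0,0,0,0,0.0],[0,0,0,0,0,0,0.0]]]' 35
```

```text
t: 7.12
tcp_pos: [0.5209, 0.3145, 0.1494]
tool_rot: [1.0, -0.014, -0.001, 0.001]
force: [-0.1, -3.4, -3.3]
finger_gap: 0.126
gripper_force: 36.0
```

```bash
python3 -m handwheel '[[[0,0,0,-0.002,0,-0.0055,0],[0,0,0,-0.002,0,-0.0055,0],[0,0,0,-0.0025,0,-0.0053,0],[0,0,0,-0.0025,0,-0.0053,0],[0,0,0,-0.003,0,-0.005,0],[0,0,0,-0.003,0,-0.005,0],[0,0,0,-0.0034,0,-0.0048,0],[0,0,0,0,0,0,0],[0,0,0,0,0,0,0]]]'
python3 - <<'E'
from h import *
I=[cv2.resize(snapshot(n)[y:y+150,x:x+130,::-1],None,fx=3,fy=3,interpolation=2) for n,x,y in(('side',235,220),('top',150,130))]
cv2.imwrite('pics/g5.png',np.hstack(I))
E
```

```text
t: 8.25
tcp_pos: [0.4981, 0.3153, 0.1849]
tool_rot: [1.0, -0.014, -0.005, 0.001]
force: [-5.5, -1.9, -9.2]
finger_gap: 0.121
gripper_force: 34.1
```

View pics/g5.png

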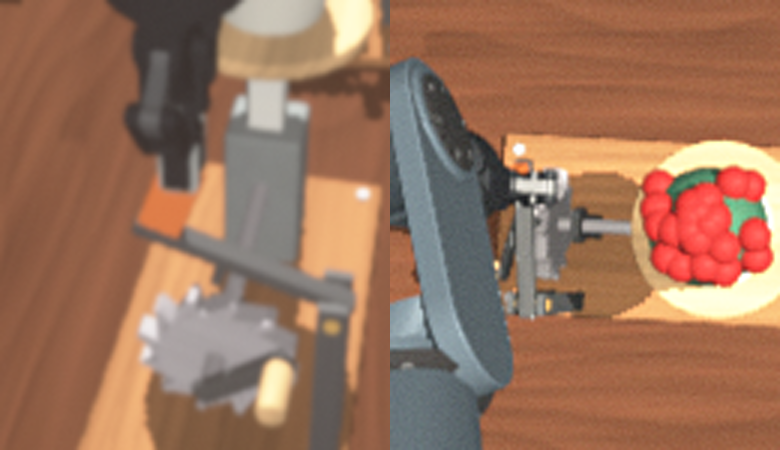

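The pawl is lifted clear of the wheel and the tab is tilted in the fingers. I'll hold here while the crank turns back.

```bash
python3 -m handwheel '[[[0,0,0,0,0,0,0],[0,0,0,0,0,0,0],[0,0,0,0,0,0,0],[0,0,0,0,0,0,0],[0,0,0,0,0,0,0],[0,0,0,0,0,0,0],[0,0,0,0,0,0,0],[0,0,0,0,0,0,0],[0,0,0,0,0,0,0],[0,0,0,0,0,0,0],[0,0,0,0,0,0,0],[0,0,0,0,0,0,0],[0,0,0,0,0,0,0],[0,0,0,0,0,0,0],[0,0,0,0,0,0,0],[0,0,0,0,0,0,0],[0,0,0,0,0,0,0],[0,0,0,0,0,0,0],[0,0,0,0,0,0,0],[0,0,0,0,0,0,0]]]'
cat > red.py <<'E'
from h import *
im=snapshot('side');cv2.imwrite(f"pics/s{sense()['t']:.1f}.png",im[:,:,::-1])
m=cv2.inRange(cv2.cvtColor(im,cv2.COLOR_RGB2HSV),(0,200,120),(5,255,255))|cv2.inRange(cv2.cvtColor(im,cv2.COLOR_RGB2HSV),(174,200,120),(180,255,255))
m[:,:270]=0;m[:,390:]=0
ys,xs=np.nonzero(m);print(xs.mean(),ys.mean(),ys.min(),ys.max(),len(xs))
E
python3 red.py
python3 - <<'E'
from h import *
im=cv2.imread('pics/side0.png')[:,:,::-1].copy();h=cv2.cvtColor(im,cv2.COLOR_RGB2HSV)
m=cv2.inRange(h,(0,200,120),(5,255,255))|cv2.inRange(h,(174,200,120),(180,255,255));m[:,:270]=0;m[:,390:]=0
ys,xs=np.nonzero(m);print(xs.mean(),ys.mean())
p=camera_params('side')
for P in([.46,.14,.30],[.46,.14,.207]):
    c=p['world_to_cam']@np.array(P+[1]);print(np.round([p['fx']*c[0]/c[2]+p['cx'],p['fy']*c[1]/c[2]+p['cy']],1))
E
```

```text
t: 10.85
tcp_pos: [0.4981, 0.3154, 0.1848]
tool_rot: [1.0, -0.014, -0.005, 0.001]
force: [-6.0, -2.2, -9.9]
finger_gap: 0.125
gripper_force: 34.1
nan nan
[331.7 189.9]
[330.3 228.8]red.py:5: RuntimeWarning: Mean of empty slice.
  ys,xs=np.nonzero(m);print(xs.mean(),ys.mean(),ys.min(),ys.max(),len(xs))
  ret = ret.dtype.type(ret / rcount)
Traceback (most recent call last):
  File "red.py", line 5, in <module>
    ys,xs=np.nonzero(m);print(xs.mean(),ys.mean(),ys.min(),ys.max(),len(xs))
                                                  ~~~~~~^^
ValueError: zero-size array to reduction operation minimum which has no identity
<stdin>:4: RuntimeWarning: Mean of empty slice.
  ret = ret.dtype.type(ret / rcount)
```

```bash
cat > red.py <<'E'
from h import *
import glob
cv2.imwrite(f"pics/s{sense()['t']:05.2f}.png",snapshot('side')[:,:,::-1])
for f in ['pics/side0.png']+sorted(glob.glob('pics/s[0-9]*.png')):
    i=cv2.imread(f).astype(int);m=(i[:,:,2]>140)&(i[:,:,1]<75)&(i[:,:,0]<75);m[:,:270]=0;m[:,390:]=0
    ys,xs=np.nonzero(m);print(f,xs.mean().round(1),ys.mean().round(1),ys.min(),ys.max(),len(xs))
E
python3 -m handwheel '[[[0,0,0,0,0,0,0],[0,0,0,0,0,0,0],[0,0,0,0,0,0,0],[0,0,0,0,0,0,0],[0,0,0,0,0,0,0],[0,0,0,0,0,0,0],[0,0,0,0,0,0,0],[0,0,0,0,0,0,0],[0,0,0,0,0,0,0],[0,0,0,0,0,0,0],[0,0,0,0,0,0,0],[0,0,0,0,0,0,0],[0,0,0,0,0,0,0],[0,0,0,0,0,0,0],[0,0,0,0,0,0,0],[0,0,0,0,0,0,0],[0,0,0,0,0,0,0],[0,0,0,0,0,0,0],[0,0,0,0,0,0,0],[0,0,0,0,0,0,0]]]'; python3 red.py
```

```text
t: 13.4
tcp_pos: [0.4981, 0.3154, 0.1848]
tool_rot: [1.0, -0.014, -0.005, 0.001]
force: [-5.7, -2.2, -9.3]
finger_gap: 0.123
gripper_force: 34.1
pics/side0.png 323.8 182.5 168 200 536
pics/s10.9.png 330.9 198.4 186 209 379
pics/s13.40.png 328.4 213.4 197 232 422
```

```bash
python3 -m handwheel '[[[0,0,0,0,0,0,0],[0,0,0,0,0,0,0],[0,0,0,0,0,0,0],[0,0,0,0,0,0,0],[0,0,0,0,0,0,0],[0,0,0,0,0,0,0],[0,0,0,0,0,0,0],[0,0,0,0,0,0,0],[0,0,0,0,0,0,0],[0,0,0,0,0,0,0],[0,0,0,0,0,0,0],[0,0,0,0,0,0,0],[0,0,0,0,0,0,0],[0,0,0,0,0,0,0],[0,0,0,0,0,0,0],[0,0,0,0,0,0,0],[0,0,0,0,0,0,0],[0,0,0,0,0,0,0],[0,0,0,0,0,0,0],[0,0,0,0,0,0,0]]]'; python3 red.py
```

```text
t: 15.95
tcp_pos: [0.4981, 0.3154, 0.1848]
tool_rot: [1.0, -0.014, -0.005, 0.001]
force: [-6.1, -2.9, -10.1]
finger_gap: 0.123
gripper_force: 34.1
pics/side0.png 323.8 182.5 168 200 536
pics/s10.9.png 330.9 198.4 186 209 379
pics/s13.40.png 328.4 213.4 197 232 422
pics/s15.95.png 326.4 223.1 206 241 474
```

```bash
python3 -m handwheel '[[[0,0,0,0,0,0,0],[0,0,0,0,0,0,0],[0,0,0,0,0,0,0],[0,0,0,0,0,0,0],[0,0,0,0,0,0,0],[0,0,0,0,0,0,0],[0,0,0,0,0,0,0],[0,0,0,0,0,0,0],[0,0,0,0,0,0,0],[0,0,0,0,0,0,0],[0,0,0,0,0,0,0],[0,0,0,0,0,0,0],[0,0,0,0,0,0,0],[0,0,0,0,0,0,0],[0,0,0,0,0,0,0],[0,0,0,0,0,0,0],[0,0,0,0,0,0,0],[0,0,0,0,0,0,0],[0,0,0,0,0,0,0],[0,0,0,0,0,0,0]]]'; python3 red.py
```

```text
t: 18.5
tcp_pos: [0.4982, 0.3154, 0.1848]
tool_rot: [1.0, -0.014, -0.005, 0.001]
force: [-5.9, -2.7, -9.1]
finger_gap: 0.121
gripper_force: 34.1
pics/side0.png 323.8 182.5 168 200 536
pics/s10.9.png 330.9 198.4 186 209 379
pics/s13.40.png 328.4 213.4 197 232 422
pics/s15.95.png 326.4 223.1 206 241 474
pics/s18.50.png 326.4 222.9 206 240 472
```

The berry tray has stopped 41 rows lower, against about 39 expected, so it is fully down. The next move lowers the pawl back along its arc and lets go.

```bash
python3 -m handwheel '[[[0,0,0,0.0034,0,0.0048,0],[0,0,0,0.003,0,0.005,0],[0,0,0,0.003,0,0.005,0],[0,0,0,0.0025,0,0.0053,0],[0,0,0,0.0025,0,0.0053,0],[0,0,0,0.002,0,0.0055,0],[0,0,0,0.002,0,0.0055,0],[0,0,0,0,0,0,0],[0,0,0,0,0,0,0],[0,0,0,0,0,0,0.2],[0,0,0,0,0,0,0.5],[0,0,0,0,0,0,0.5],[0,0,0,0,0,0,0.5],[0,0,0,0,0,0,0.5]]]'; python3 red.py | tail -1
```

```text
t: 20.3
tcp_pos: [0.5213, 0.3155, 0.1499]
tool_rot: [1.0, -0.014, -0.0, -0.0]
force: [0.4, -0.1, 0.2]
finger_gap: 0.503
gripper_force: 0.0
pics/s20.30.png 323.5 222.4 208 241 553
```

```bash
python3 -m handwheel '[[[0,0,0,0,0,-0.01,0.5],[0,0,0,0,0,-0.015,0.5],[0,0,0,0,0,-0.03,0.5],[0,0,0,0,0,-0.04,0.5],[0,0,0,0,0,-0.05,0.5],[0,0,0,0,0,-0.05,0.5],[0,0,0,0,0,0,0.5],[0,0,0,0,0,0,0.5]]]'; python3 red.py | tail -1
python3 - <<'E'
from h import *
i=cv2.imread(sorted(__import__('glob').glob('pics/s[0-9]*.png'))[-1]);o=cv2.imread('pics/side0.png')
f=lambda a:cv2.resize(a[100:400,220:400],None,fx=2,fy=2,interpolation=2)
cv2.imwrite('pics/e.png',np.hstack([f(o),f(i)]))
E
```

```text
t: 21.35
tcp_pos: [0.521, 0.3151, 0.3455]
tool_rot: [1.0, -0.014, 0.0, -0.0]
force: [-0.1, -0.6, -0.5]
finger_gap: 0.499
gripper_force: 0.0
pics/s21.35.png 323.5 222.7 209 241 540
```

View pics/e.png

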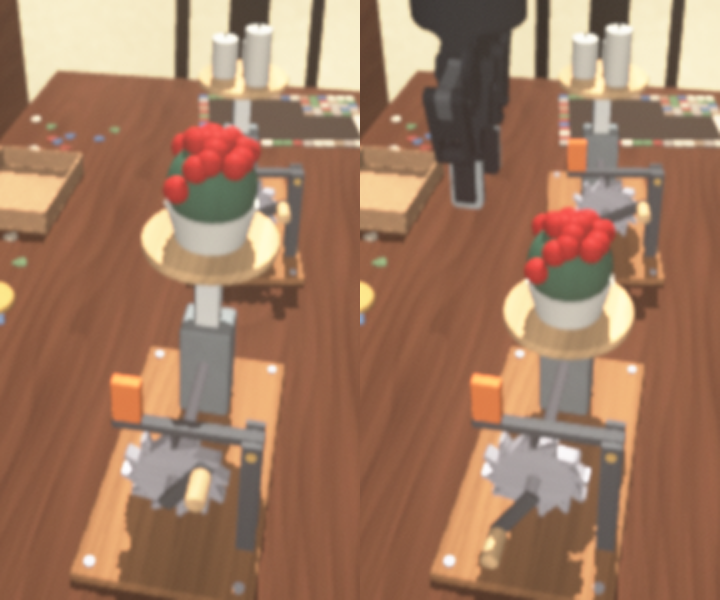

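The side-by-side view shows the tray on its mast base and the pawl back at its starting position, with the tab at the same pixels. The candles haven't moved and the gripper is clear.

```bash
python3 -c "from station import sign_off;print(sign_off())"
```

```text
the job is handed in; nothing more can be done
None
```

The berry stand's tray is fully down and its pawl is back on the ratchet wheel and released; the candle stand is still up, and I handed the job in at about 21 s of robot time, with no verdict returned.

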